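Next sample under the magnet

TASK

Exchange the rubber bung on the compass-rose turntable with the steel slug in the kit box: stand the slug on the bung's pad and the bung upright in the bay the slug came from. Turn the rose one click, whichever way brings the slug under the horseshoe magnet, and leave it settled in the click. Do not bump the magnet or disturb the other things; the brass weight stays on its own pad.

Things in the scene. Friction and masses are not known exactly. Their poses are not given: they have to be found in the camera images.
- box: Fixed pine kit box, 256 mm (its x) by 120 mm (its y); origin at the centre of its underside. Walls 38 mm high, 8 mm thick; inner floor 22 mm above the desk. Two dividers (12 mm above that floor, 6 mm thick, at x = -40 and +40 mm) make three bays in a row, centres at x = -80, 0, +80 mm, y = 0. Its lid stands open along the +y wall.
- lid_top (a point): Middle of the upper edge of the box's hollow pine lid, fixed propped open: 256 mm long, 36 mm deep, hinged on the +y wall's rim, rising to 154 mm above the desk and leaning outward (+y) 15 degrees; a thin brass stay joins it to the box's +x end.
- stand: Fixed test stand; origin on the desk at the rose's axis. Round wooden base of radius 105 mm; along its own +x a wooden post (22 x 30 mm, centre 155 mm from the axis, 215 mm tall) with an arm at 207 to 223 mm height carries the magnet over the rose.
- rose (a joint): Turn (rad) of the white plastic compass rose on the stand, positive anticlockwise from above; starts at 0. Disc of radius 110 mm, top face 46 mm above the desk. Click stops (sprung ball): -1.257, 0, +1.257 (72 degrees). About 3 N at the peg takes it out of a stop, it turns freely between stops and clicks home within about 0.05 rad of one. Cannot pass +-1.36.
- peg_top (a point): Centre of the top of the rose's upright steel turning peg: 14 mm diameter, 50 mm tall, 90 mm from the axis, on the side away from the magnet at the start; turns with the rose.
- pad_a (a point): Centre of one of the rose's two sample pads, on the rose's top face, 85 mm from the axis, +72 degrees from the magnet at the start; a raised rim 4 mm high of 20.5 mm inner and 24.5 mm outer radius surrounds it. Turns with the rose; samples stand loose and tip over if it is jerked.
- pad_b (a point): The other sample pad, alike, at -72 degrees from the magnet at the start.
- test_spot (a point): Fixed point on the level of the rose's top face straight under the magnet, 85 mm from the axis along the stand's +x; a pad comes here when the rose clicks one stop.
- magnet: Fixed red and silver horseshoe magnet, poles down, over the test spot: 60 mm wide along the stand's x, 17 mm thick, from 122 mm to 205 mm above the desk (29 mm above the samples on the rose). It exerts no pull in this scene. The body's origin is that of the stand.
- slug: Cylindrical steel slug, diameter 29 mm, 45 mm tall, about 0.23 kg, standing in one of the box's bays; origin at the centre of its underside, z up.
- bung: Black rubber bung, 45 mm tall, tapering from 31 mm diameter at the top to 27 mm at the underside, about 40 g, standing on one of the pads; origin at the centre of its underside, z up.
- weight: Brass knobbed weight, diameter 30 mm, 47 mm tall overall (body 30 mm, knob 18 mm wide), about 0.2 kg, standing on the other pad; it stays there. Origin at the centre of its underside.
- top: Pear-shaped wooden spinning top stood on its crown in a bay with its iron spindle up: 38 mm diameter, 55 mm tall. It stays there. Origin at the centre of its underside.
- spool: Flanged wooden spool standing in a bay, 34 mm diameter, 44 mm tall. It stays there. Origin at the centre of its underside.
- compass: Small round brass plotting compass lying on the desk between the stand and the box, 44 mm diameter, 15 mm high. It stays there. Origin at the centre of its underside.
Not all that is in view belongs to the job. Of the things that look like the slug, the largest one is meant.

How it is judged:
At the end, for the whole second after the job is handed in: Rose at rest in the new click (0.07 rad); slug upright on its pad (11 mm) and under the magnet (18 mm); weight upright on the other pad (11 mm); bung upright on the floor of the freed bay; top, spool and compass upright within 20 mm of their places; all still ((horizontal distance between slug and pad_a below 0.011 m or horizontal distance between slug and pad_b below 0.011 m) and angle between each of slug, weight, bung's own z axis and vertical below 0.15 rad and height (world z) of slug between 0.04 and 0.052 m and linear speed of each of slug, weight, bung below 0.02 m/s and horizontal distance between slug and test_spot below 0.018 m and (value of joint rose between 1.18 and 1.33 rad or value of joint rose between -1.33 and -1.18 rad) and velocity of joint rose between -0.05 and 0.05 rad/s and (horizontal distance between weight and pad_a below 0.011 m or horizontal distance between weight and pad_b below 0.011 m) and height (world z) of weight between 0.04 and 0.052 m and ((x of bung in the frame of box between -0.118 and -0.042 m and (x of top in the frame of box below -0.12 m or x of top in the frame of box above -0.04 m) and (x of spool in the frame of box below -0.12 m or x of spool in the frame of box above -0.04 m)) or (x of bung in the frame of box between -0.038 and 0.038 m and (x of top in the frame of box below -0.04 m or x of top in the frame of box above 0.04 m) and (x of spool in the frame of box below -0.04 m or x of spool in the frame of box above 0.04 m)) or (x of bung in the frame of box between 0.042 and 0.118 m and (x of top in the frame of box below 0.04 m or x of top in the frame of box above 0.12 m) and (x of spool in the frame of box below 0.04 m or x of spool in the frame of box above 0.12 m))) and y of bung in the frame of box between -0.052 and 0.052 m and height (world z) of bung between 0.016 and 0.028 m and distance of each of top, spool, compass from where it was at the start of the episode below 0.02 m and angle between each of top, spool, compass's own z axis and vertical below 0.2 rad); the robot touches nothing.
It fails at once if The magnet is bumped harder than 5 N (contact force between anything else and magnet above 5 N).
It fails at once if The top, spool or compass is shifted more than 30 mm or tipped over (distance of any of top, spool, compass from where it was at the start of the episode above 0.03 m or angle between any of top, spool, compass's own z axis and vertical above 0.5 rad).
It fails at once if The brass weight is knocked over or off its pad (angle between weight's own z axis and vertical above 0.5 rad or (horizontal distance between weight and pad_a above 0.025 m and horizontal distance between weight and pad_b above 0.025 m)).
It also fails if it takes over 72 s, if anything falls off the work surface, if the arm or the gripper's body presses on something with over 40 N, if the wrist force passes 120 N, or if a joint passes its speed limit or range.

ROBOT

A 6-joint arm with a two-finger parallel gripper is mounted at the origin on the work surface. World frame = base frame: x ahead of the robot, y to its left, z up, the work surface at z = 0. Lengths are in m, angles in rad, forces in N, time in s.
With the tool pointing down it reaches from about 0.25 to 0.775 m from the base axis. Payload 4 kg.
Tool frame: the origin (TCP) lies midway between the tips of the shut fingers; the grasp point (between the pads) lies 19 mm behind it; z points along the fingers, y is the line along which they close (so a half turn about z gives the same grasp; the last joint's range is limited). The gripper opens to 94 mm and grips with 3 to 60 N. Pads are 16 mm wide; open, the fingers measure 119 mm over their backs; the gripper's body (75 mm by 177 mm) begins 78 mm behind the grasp point.
Start: joints at [-1.323, 0.087, 1.371, -0, 1.684, -0.103], TCP at [0.189, -0.517, 0.206] pointing down, gripper open.
Joint ranges: [-3.1, 3.1], [-0.76, 2.03], [0.27, 2.55], [-1.08, 4.22], [0.17, 2.65], [-2.57, 2.57]. Speed limits (rad/s): [2.79, 2.79, 3.14, 3.14, 3.14, 3.14].

INTERFACE

Orientations are given as [roll, pitch, yaw] about the fixed x, y, z axes, in that order (R = Rz(yaw) Ry(pitch) Rx(roll)).
In Python, from bench import robot gives the robot as it stands. The module is installed in compiled form; this text tells all that it offers.
- The arm moves only by the tool arm_command, never from a script. Its argument "targets" is a list of rows, each a list of 4 numbers: the shift along the world's x, y, z as a fraction of full scale, then the turn about the world's z as a fraction of full scale. A call has 1 to 8 rows; each row is the pose to reach, as a shift and turn from the pose commanded when the call began; what a row does not reach only later rows make up. Full scale, the value 1, is 0.5 m for a shift and 120 degrees for a turn. A row lasts 1/12 s, in which the tool goes at most 41.7 mm and 7.16 degrees, less where a joint would pass 70% of its speed; a pose out of reach is approached as far as the arm can. A call with a number of a shift or a turn outside -1 to 1 is refused whole. A call with a gripper value outside its range is refused whole. "claw" is the closure, from 0 (fully open) to 1 (shut), set as the call begins (left out, the last holds). The fingers move at their own pace and stop on an object; the grip force is fixed at half the most. Time passes only in rows, so rows that repeat a pose let the fingers close. It gives the time, the measured TCP pose, the force, the opening and the grip force at its end, in the units of the state.
- robot.get_obs(): the state, without advancing time (a new reading comes with each control period).
- robot.snapshot(name): name is "side" or "top" or "wrist"; returns the picture (400x640x3 uint8, red, green, blue); there is no depth.
- robot.camera_info(name): a dict with "vfov" (degrees; the focal length in pixels is half the picture's height over the tangent of half this angle, whatever the lens; pixels are square), "cx", "cy" (the principal point, pixels), "extrinsics" (4x4, takes a point from camera to world coordinates); the wrist camera has in their place "T_tool_cam" (4x4, takes a point from camera to tool coordinates, whose origin is the TCP and whose axes are the flange's). Camera axes: x right, y up, looking along -z (the intrinsics and any distortion apply to the point x, -y, -z); pixel columns grow to the right and rows downward; lengths in m; the calibration is good to about 2 mm. A picture is of the moment at which its call begins: read the wrist's pose just before it. camera_info takes no time and is no camera call.
- robot.close_job(): hands the job in; it is judged then, once.
The state is a dict: "time": time; "joint_positions": joint angles; "qvel": joint speeds; "joint_torque": joint torques, N m; "tool_pos": TCP position; "ee_rot": TCP orientation; "wrist_force": force on the tool from outside, world axes, zero at the start; "wrist_torque": the same for the moment, N m; "width": finger opening in m; "finger_force": force on a finger pad.
Only numpy, scipy, OpenCV 4.12 (cv2) and the standard library are available. Lean on these libraries where they do the work, as an engineer would, in place of code of your own. Each camera call takes 0.05 s, during which the arm holds its last target. There are 200 camera calls.

## Working session

There is one attempt and no reset: what is moved stays moved. The work goes in short steps, Python scripts to look and compute and a tool call to move; the robot and the scene stay as the last step left them, time stands still between calls to the robot, and variables do not carry over. Pictures are saved under pics/ and viewed, at most 10 in all, crops included, and the job is handed in when it is done.

Besides the shell and the picture viewer there is one more tool, called after "Request:" as a command line: name --pt "numbers of a row" for each row, then --argument value for the rest. arm_command: Moves the arm, as the interface text tells. Shift numbers are shares of 0.5 m and turn numbers shares of 120 degrees, none past 1 either way. Its arguments: {"type":"object","properties":{"targets":{"type":"array"},"claw":{"type":"number"}},"required":["targets"]}

```bash
mkdir -p pics && python3 - <<'E'
from bench import robot
import cv2,numpy as np
np.set_printoptions(precision=4,suppress=True)
for n in ["side","top","wrist"]:
    im=robot.snapshot(n); cv2.imwrite(f"pics/{n}0.png",im[:,:,::-1])
    print(n,robot.camera_info(n))
print(robot.get_obs())
E
```

```text
side {'vfov': 49.96747634015178, 'cx': 323.8528848228635, 'cy': 200.82160038027683, 'extrinsics': array([[-0.7388,  0.3703, -0.5631,  0.0852],
       [-0.6739, -0.3971,  0.623 ,  0.564 ],
       [ 0.0071,  0.8397,  0.5429,  0.5415],
       [ 0.    ,  0.    ,  0.    ,  1.    ]])}
top {'vfov': 45.60480678694043, 'cx': 317.2140811113264, 'cy': 193.14907174133288, 'extrinsics': array([[ 0.0331,  0.9697, -0.2421,  0.3108],
       [-0.9994,  0.0312, -0.0118,  0.0461],
       [-0.0039,  0.2423,  0.9702,  1.1204],
       [ 0.    ,  0.    ,  0.    ,  1.    ]])}
wrist {'vfov': 67.35521036496206, 'cx': 318.1064998068825, 'cy': 196.5674144664334, 'T_tool_cam': array([[-0.0006,  0.9587,  0.2844,  0.0838],
       [ 1.    ,  0.0003,  0.001 ,  0.0004],
       [ 0.0009,  0.2844, -0.9587, -0.1792],
       [ 0.    ,  0.    ,  0.    ,  1.    ]])}
{'time': 0.15, 'joint_positions': array([-1.3231,  0.0878,  1.3719,  0.    ,  1.6836, -0.1031]), 'qvel': array([-0.0007, -0.0038, -0.0045,  0.0002, -0.0013,  0.0004]), 'joint_torque': array([  0.0016, -34.0643, -30.2792,   0.0718,   0.0305,  -0.0001]), 'tool_pos': array([ 0.1889, -0.5161,  0.2046]), 'ee_rot': array([-3.1399, -0.0002,  0.3508]), 'wrist_force': array([-0.5491,  0.6371, -0.0972]), 'wrist_torque': array([-0.0427,  0.0127,  0.0161]), 'finger_force': 0.0, 'width': 0.09376320491271041}
```

View pics/top0.png

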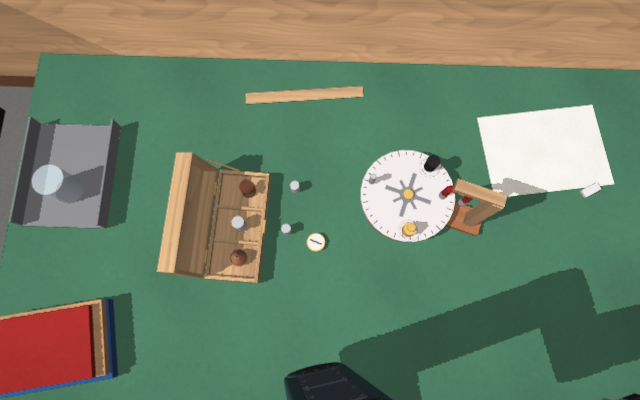

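View pics/side0.png

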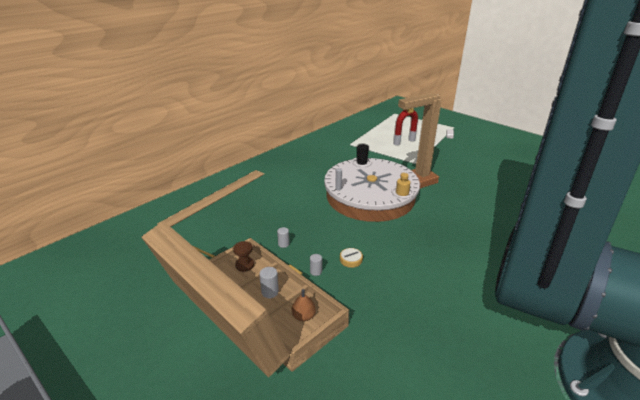

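```bash
python3 - <<'E'
import cv2,numpy as np
t=cv2.imread("pics/top0.png");s=cv2.imread("pics/side0.png")
a=cv2.resize(t[145:295,150:350],None,fx=4,fy=4,interpolation=cv2.INTER_CUBIC)
b=cv2.resize(t[140:250,350:520],None,fx=4.7,fy=4.7,interpolation=cv2.INTER_CUBIC)
cv2.imwrite("pics/cropbox.png",a);cv2.imwrite("pics/croprose.png",b)
E
```

```text
(no output)
```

View pics/cropbox.png

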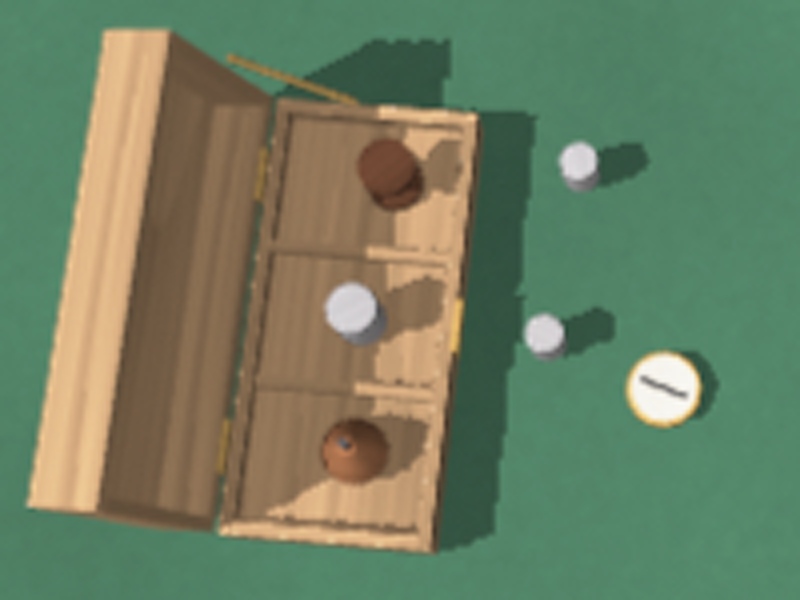

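View pics/croprose.png

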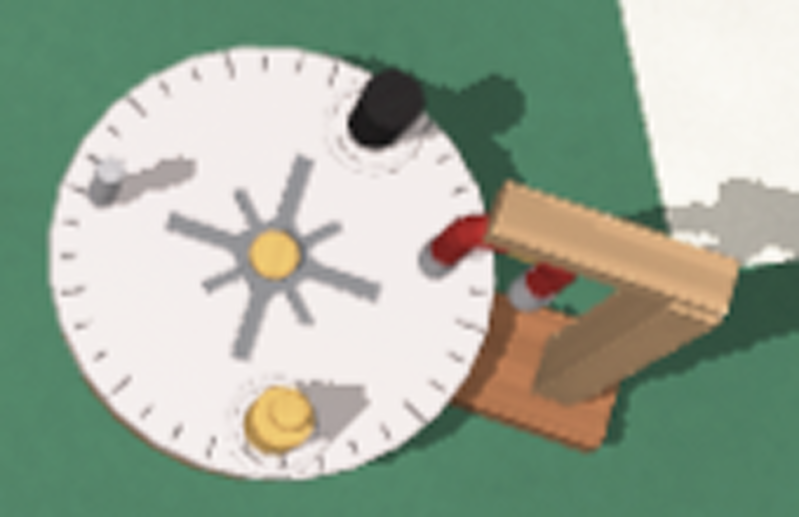

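Candidates for the slug: grey cylinders at top-image (238,222) in the box's middle bay, (294,185) and (286,228) on the desk. The boxed one is clearly the largest (~14 px across against ~9.5) and stands in a bay, so it is the slug. The crops show it between the spool (+x bay) and the top (-x bay). The bung is on the far pad at (433,162), the weight on the near pad at (410,228), and the peg at (373,177).

```bash
cat > h.py <<'E'
from bench import robot
import numpy as np, cv2
np.set_printoptions(precision=4,suppress=True)
def ray(name,uv):
    c=robot.camera_info(name)
    f=200/np.tan(np.radians(c["vfov"]/2))
    if name=="wrist":
        from scipy.spatial.transform import Rotation as R
        o=robot.get_obs();T=np.eye(4);T[:3,:3]=R.from_euler("xyz",o["ee_rot"]).as_matrix();T[:3,3]=o["tool_pos"];E=T@c["T_tool_cam"]
    else: E=c["extrinsics"]
    d=E[:3,:3]@np.array([(uv[0]-c["cx"])/f,-(uv[1]-c["cy"])/f,-1]);return E[:3,3],d
def at(name,uv,z):
    o,d=ray(name,uv);return (o+d*(z-o[2])/d[2])[:2]
def tri(uv1,uv2):
    (o1,d1),(o2,d2)=ray("top",uv1),ray("side",uv2)
    s=np.linalg.lstsq(np.c_[d1,-d2],o2-o1,rcond=None)[0];a=o1+s[0]*d1;b=o2+s[1]*d2
    return (a+b)/2,np.linalg.norm(a-b)
E
python3 - <<'E'
from h import *
b=lambda x,y:((x+.5)/4+149.5,(y+.5)/4+144.5)
r=lambda x,y:((x+.5)/4.7+349.5,(y+.5)/4.7+139.5)
for n,p,z in [("slug",b(352,309),.067),("spool",b(387,167),.066),("toptip",b(345,442),.077),("compass",b(663,388),.015),("d1",b(579,161),.03),("d2",b(545,334),.03),
 ("boxTR",b(478,115),.038),("boxBR",b(435,550),.038),("boxTL",b(280,103),.038),("boxBL",b(220,533),.038),
 ("disc",r(272,262),.046),("L",r(50,255),.046),("R",r(495,270),.046),("T",r(265,45),.046),("B",r(280,480),.046),
 ("peg",r(110,172),.096),("bung",r(394,97),.091),("padB",r(375,132),.046),("weight",r(286,407),.093),("armend",r(735,262),.223),("armtip",r(506,183),.223)]:
    print(n,at("top",p,z))
print(tri(b(352,309),(269,272)),tri(r(110,172),(338,169)),tri(r(394,97),(362,147)))
E
```

```text
slug [0.5013 0.2357]
spool [0.5847 0.2219]
toptip [0.4256 0.2323]
compass [0.4699 0.06  ]
d1 [0.6014 0.1142]
d2 [0.4969 0.1293]
boxTR [0.6255 0.1748]
boxBR [0.3712 0.1843]
boxTL [0.6292 0.2928]
boxBL [0.3766 0.3056]
disc [ 0.5804 -0.1506]
L [ 0.5804 -0.0409]
R [ 0.5798 -0.2605]
T [ 0.6935 -0.1485]
B [ 0.4721 -0.1531]
peg [ 0.6095 -0.065 ]
bung [ 0.653  -0.2022]
padB [ 0.6492 -0.2031]
weight [ 0.4993 -0.1476]
armend [ 0.5421 -0.309 ]
armtip [ 0.573 -0.216]
(array([0.5013, 0.2357, 0.0651]), np.float64(0.0009279940283009298)) (array([ 0.6111, -0.0645,  0.0942]), np.float64(0.002404181210860055)) (array([ 0.6554, -0.2041,  0.0834]), np.float64(0.0002273853359544707))
```

Request:
arm_command --pt "0.18 0.53 0 0" --pt "0.18 0.53 0 0" --pt "0.18 0.53 0 0" --pt "0.18 0.53 0 0" --pt "0.18 0.53 0 0" --pt "0.18 0.53 0 0" --pt "0.18 0.53 0 0" --pt "0.18 0.53 0 0" --claw 0.36

```text
time: 0.82
tool_pos: [0.2801, -0.2473, 0.2058]
ee_rot: [-3.141, -0.002, 0.357]
wrist_force: [-0.3, -0.3, -0.7]
width: 0.0604
finger_force: 0.0
```

Request:
arm_command --pt "0.34 0.38 0 0" --pt "0.34 0.38 0 0" --pt "0.34 0.38 0 0" --pt "0.34 0.38 0 0" --pt "0.34 0.38 0 0" --pt "0.34 0.38 0 0" --pt "0.34 0.38 0 0"

```text
time: 1.4
tool_pos: [0.4519, -0.0575, 0.2046]
ee_rot: [-3.139, -0.001, 0.357]
wrist_force: [0.1, -0.9, 0.1]
width: 0.06
finger_force: 0.0
```

Request:
arm_command --pt "0.38 -0.08 0 -0.028" --pt "0.38 -0.08 0 -0.028" --pt "0.38 -0.08 0 -0.028" --pt "0.38 -0.08 0 -0.028" --pt "0.38 -0.08 0 -0.028" --pt "0.38 -0.08 0 -0.028"

```text
time: 1.9
tool_pos: [0.6421, -0.1041, 0.2009]
ee_rot: [-3.14, 0.004, 0.291]
wrist_force: [-1.1, 0.3, -1.3]
width: 0.06
finger_force: 0.0
```

Request:
arm_command --pt "0.018 -0.2 -0.12 0" --pt "0.018 -0.2 -0.12 0" --pt "0.018 -0.2 -0.12 0" --pt "0.018 -0.2 -0.12 0" --pt "0.018 -0.2 -0.12 0"

```text
time: 2.32
tool_pos: [0.6459, -0.2036, 0.1429]
ee_rot: [-3.138, 0.004, 0.289]
wrist_force: [0.1, 0.4, -0.1]
width: 0.0603
finger_force: 0.0
```

```bash
python3 - <<'E'
from h import *
o=robot.get_obs();print(o["tool_pos"],o["ee_rot"])
w=robot.snapshot("wrist");s=robot.snapshot("side")
cv2.imwrite("pics/c1.png",np.hstack([cv2.resize(w,(400,250)),cv2.resize(s[80:280,240:560],(400,250))])[:,:,::-1])
c=robot.camera_info("wrist");f=200/np.tan(np.radians(c["vfov"]/2))
from scipy.spatial.transform import Rotation as R
T=np.eye(4);T[:3,:3]=R.from_euler("xyz",o["ee_rot"]).as_matrix();T[:3,3]=o["tool_pos"];E=np.linalg.inv(T@c["T_tool_cam"])
for p in [(.651,-.203,.091),(.651,-.203,.046)]:
    q=E@np.r_[p,1];print(p,(c["cx"]-f*q[0]/q[2])/1.6,(c["cy"]+f*q[1]/q[2])/1.6)
E
```

```text
[ 0.6459 -0.2036  0.1429] [-3.1384  0.004   0.2885]
(0.651, -0.203, 0.091) 199.55115263801744 130.25570063091817
(0.651, -0.203, 0.046) 199.55853632541087 120.66414129304381
```

View pics/c1.png

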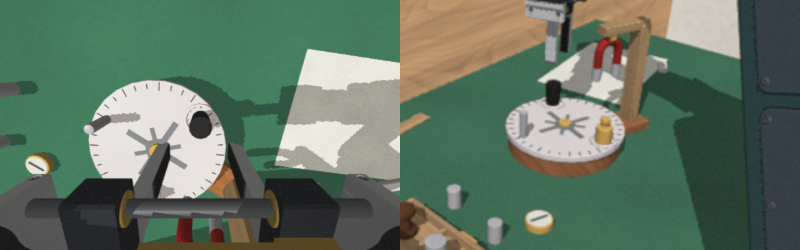

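The wrist view puts the bung top at about (198,131) in the scaled left image, against a predicted (199.5,130). The fingers straddle it and the magnet is clear of the gripper. I'll descend and grip.

Request:
arm_command --pt "0.004 0 -0.05 0" --pt "0.004 0 -0.1 0" --pt "0.004 0 -0.14 0" --pt "0.004 0 -0.16 0" --pt "0.004 0 -0.165 0" --pt "0.004 0 -0.165 0"

```text
time: 2.92
tool_pos: [0.6502, -0.2007, 0.0637]
ee_rot: [3.141, -0.0, 0.293]
wrist_force: [0.2, -0.5, 0.5]
width: 0.0602
finger_force: 0.0
```

Request:
arm_command --pt "0 0 0 0" --pt "0 0 0 0" --pt "0 0 0 0" --pt "0 0 0 0" --pt "0 0 0 0" --pt "0 0 0 0" --pt "0 0 0 0" --claw 1

```text
time: 3.5
tool_pos: [0.6504, -0.2019, 0.0638]
ee_rot: [3.14, -0.001, 0.292]
wrist_force: [-0.1, -0.6, 2.3]
width: 0.0297
finger_force: 30.0
```

Request:
arm_command --pt "0 0 0.01 0" --pt "0 0 0.04 0" --pt "0 0 0.09 0" --pt "0 0 0.15 0" --pt "0 0 0.2 0" --pt "0 0 0.2 0"

```text
time: 4.0
tool_pos: [0.6527, -0.2025, 0.1707]
ee_rot: [3.134, -0.009, 0.292]
wrist_force: [0.7, -1.0, 1.7]
width: 0.0295
finger_force: 30.0
```

Request:
arm_command --pt "-0.01 0.04 0.02 0.02" --pt "-0.02 0.1 0.04 0.05" --pt "-0.04 0.16 0.06 0.1" --pt "-0.05 0.22 0.08 0.15" --pt "-0.06 0.28 0.08 0.2" --pt "-0.06 0.31 0.08 0.2" --pt "-0.06 0.31 0.08 0.2"

```text
time: 4.58
tool_pos: [0.6196, -0.0433, 0.2022]
ee_rot: [-3.14, 0.0, 0.713]
wrist_force: [1.0, 0.0, -1.4]
width: 0.0294
finger_force: 30.0
```

Request:
arm_command --pt "-0.03 0.05 0 0.05" --pt "-0.06 0.11 0 0.1" --pt "-0.1 0.17 0 0.16" --pt "-0.14 0.24 0 0.22" --pt "-0.17 0.31 0 0.28" --pt "-0.21 0.38 0 0.34" --pt "-0.236 0.42 0 0.392" --pt "-0.236 0.42 0 0.392"

```text
time: 5.25
tool_pos: [0.5001, 0.1659, 0.2021]
ee_rot: [-3.139, -0.001, 1.537]
wrist_force: [0.2, 0.2, -0.9]
width: 0.0296
finger_force: 30.0
```

Request:
arm_command --pt "0 0.04 0 0" --pt "0 0.09 0 0" --pt "0 0.14 0 0" --pt "0 0.18 0 0" --pt "0 0.2 0 0" --pt "0 0.2 0 0"

```text
time: 5.75
tool_pos: [0.5027, 0.2636, 0.2016]
ee_rot: [-3.14, 0.001, 1.531]
wrist_force: [0.1, -0.6, -1.0]
width: 0.0296
finger_force: 30.0
```

```bash
python3 - <<'E'
from h import *
o=robot.get_obs();print(o["tool_pos"],o["ee_rot"])
w=robot.snapshot("wrist");s=robot.snapshot("side")
cv2.imwrite("pics/c2.png",np.hstack([cv2.resize(w,(400,250)),cv2.resize(s[150:350,140:460],(400,250))])[:,:,::-1])
E
```

```text
[0.5027 0.2636 0.2016] [-3.1402  0.0013  1.5307]
```

View pics/c2.png

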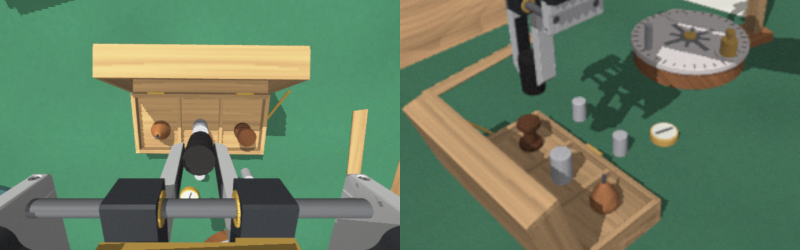

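Request:
arm_command --pt "0 0.012 -0.04 0" --pt "0 0.012 -0.09 0" --pt "0 0.012 -0.14 0" --pt "0 0.012 -0.18 0" --pt "0 0.012 -0.2 0" --pt "0 0.012 -0.2 0"

```text
time: 6.35
tool_pos: [0.5006, 0.2672, 0.0999]
ee_rot: [-3.136, 0.003, 1.53]
wrist_force: [0.1, -1.4, -1.0]
width: 0.0298
finger_force: 30.0
```

Request:
arm_command --pt "0 0 -0.03 0" --pt "0 0 -0.06 0" --pt "0 0 -0.08 0" --pt "0 0 -0.09 0" --pt "0 0 -0.09 0"

```text
time: 6.77
tool_pos: [0.5018, 0.2689, 0.0575]
ee_rot: [-3.141, 0.001, 1.531]
wrist_force: [-0.4, 0.1, -0.8]
width: 0.0298
finger_force: 30.0
```

Request:
arm_command --pt "0 0 -0.01 0" --pt "0 0 -0.02 0" --pt "0 0 -0.026 0" --pt "0 0 -0.032 0" --pt "0 0 -0.035 0" --pt "0 0 -0.035 0"

```text
time: 7.27
tool_pos: [0.5018, 0.2694, 0.0401]
ee_rot: [-3.141, 0.0, 1.532]
wrist_force: [-0.6, -0.5, -0.7]
width: 0.0299
finger_force: 30.0
```

Request:
arm_command --pt "0 0 -0.002 0" --pt "0 0 -0.004 0" --pt "0 0 -0.004 0"

```text
time: 7.52
tool_pos: [0.5022, 0.2697, 0.0397]
ee_rot: [3.141, -0.0, 1.532]
wrist_force: [-2.3, -0.8, 4.4]
width: 0.0301
finger_force: 30.0
```

Request:
arm_command --pt "0 0 0 0" --pt "0 0 0 0" --pt "0 0 0 0" --pt "0 0 0 0" --claw 0.5

```text
time: 7.85
tool_pos: [0.5019, 0.2694, 0.0382]
ee_rot: [-3.141, 0.0, 1.532]
wrist_force: [0.3, 0.3, -0.1]
width: 0.0462
finger_force: 0.0
```

Request:
arm_command --pt "0 0 0.03 0" --pt "0 0 0.08 0" --pt "0 0 0.14 0" --pt "0 0 0.15 0" --pt "0 -0.04 0.15 0" --pt "0 -0.068 0.15 0" --pt "0 -0.068 0.15 0"

```text
time: 8.43
tool_pos: [0.5017, 0.2331, 0.1126]
ee_rot: [-3.141, 0.002, 1.53]
wrist_force: [0.1, 1.0, 0.4]
width: 0.0468
finger_force: 0.0
```

```bash
python3 - <<'E'
from h import *
o=robot.get_obs();print(o["tool_pos"],o["ee_rot"],o["width"])
w=robot.snapshot("wrist");s=robot.snapshot("side")
cv2.imwrite("pics/c3.png",np.hstack([cv2.resize(w[100:350,160:480],(400,312)),cv2.resize(s[200:356,160:360],(400,312))])[:,:,::-1])
E
```

```text
[0.5017 0.2331 0.1126] [-3.1405  0.0017  1.5296] 0.04680024929691205
```

View pics/c3.png

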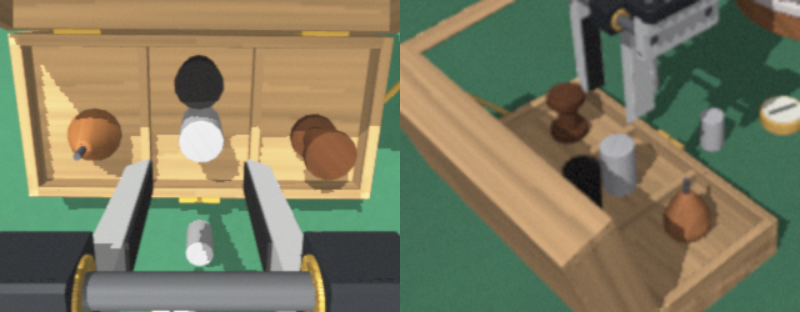

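Left: the bung stands upright in the middle bay, seen at (198,80), behind the slug at (202,140). The fingers straddle the slug, and the top and spool are untouched.

Request:
arm_command --pt "0 0.002 -0.04 0" --pt "0 0.002 -0.08 0" --pt "0 0.002 -0.12 0" --pt "0 0.002 -0.14 0" --pt "0 0.002 -0.15 0" --pt "0 0.002 -0.15 0" --pt "0 0.002 -0.15 0"

```text
time: 9.12
tool_pos: [0.5024, 0.2368, 0.0389]
ee_rot: [3.141, -0.0, 1.532]
wrist_force: [-0.6, 0.9, 0.0]
width: 0.0471
finger_force: 0.0
```

Request:
arm_command --pt "0 0 0 0" --pt "0 0 0 0" --pt "0 0 0 0" --pt "0 0 0 0" --pt "0 0 0 0" --claw 1

```text
time: 9.53
tool_pos: [0.5031, 0.2367, 0.0397]
ee_rot: [3.139, -0.001, 1.532]
wrist_force: [0.6, -0.5, 2.8]
width: 0.0283
finger_force: 30.0
```

Request:
arm_command --pt "0 0 0.01 0" --pt "0 0 0.04 0" --pt "0 0 0.1 0" --pt "0 0 0.17 0" --pt "0 0 0.24 0" --pt "0 0 0.29 0" --pt "0 0 0.32 0" --pt "0 0 0.32 0"

```text
time: 10.2
tool_pos: [0.5036, 0.2371, 0.2032]
ee_rot: [3.135, -0.003, 1.532]
wrist_force: [-0.1, -0.7, -1.5]
width: 0.0287
finger_force: 30.0
```

Request:
arm_command --pt "0.02 -0.04 0 -0.03" --pt "0.04 -0.1 0 -0.07" --pt "0.07 -0.16 0 -0.12" --pt "0.1 -0.22 0 -0.17" --pt "0.12 -0.28 0 -0.22" --pt "0.14 -0.32 0 -0.27" --pt "0.15 -0.35 0 -0.3" --pt "0.15 -0.35 0 -0.3"

```text
time: 10.87
tool_pos: [0.5767, 0.0581, 0.1955]
ee_rot: [-3.139, 0.004, 0.898]
wrist_force: [-0.4, -0.0, -1.3]
width: 0.0278
finger_force: 30.0
```

Request:
arm_command --pt "0.02 -0.03 0 -0.03" --pt "0.04 -0.07 0 -0.07" --pt "0.06 -0.12 0 -0.12" --pt "0.075 -0.17 0 -0.17" --pt "0.085 -0.2 0 -0.22" --pt "0.09 -0.23 0 -0.27" --pt "0.09 -0.23 0 -0.292" --pt "0.09 -0.23 0 -0.292"

```text
time: 11.53
tool_pos: [0.6211, -0.0533, 0.1962]
ee_rot: [-3.139, 0.003, 0.292]
wrist_force: [0.3, -0.1, -1.8]
width: 0.0286
finger_force: 30.0
```

Request:
arm_command --pt "0.01 -0.04 0 0" --pt "0.02 -0.1 0 0" --pt "0.035 -0.16 0 0" --pt "0.045 -0.22 -0.04 0" --pt "0.055 -0.27 -0.1 0" --pt "0.058 -0.298 -0.15 0" --pt "0.058 -0.298 -0.17 0" --pt "0.058 -0.298 -0.17 0"

```text
time: 12.2
tool_pos: [0.6482, -0.2005, 0.1078]
ee_rot: [-3.134, 0.008, 0.293]
wrist_force: [-1.1, 0.6, -2.7]
width: 0.0284
finger_force: 30.0
```

```bash
python3 - <<'E'
from h import *
from scipy.spatial.transform import Rotation as R
o=robot.get_obs();print(o["tool_pos"],o["ee_rot"])
t=robot.snapshot("top");s=robot.snapshot("side");w=robot.snapshot("wrist")
a=cv2.resize(w[120:280,180:480],(540,288),interpolation=cv2.INTER_CUBIC)
b=cv2.resize(s[120:220,300:450],(432,288),interpolation=cv2.INTER_CUBIC)
cv2.imwrite("pics/c4.png",np.vstack([a[:, :540],cv2.resize(b,(540,310))[:310]])[:,:,::-1][:600])
c=robot.camera_info("wrist");f=200/np.tan(np.radians(c["vfov"]/2))
T=np.eye(4);T[:3,:3]=R.from_euler("xyz",o["ee_rot"]).as_matrix();T[:3,3]=o["tool_pos"];E=np.linalg.inv(T@c["T_tool_cam"])
pr=lambda p:(lambda q:((c["cx"]-f*q[0]/q[2]-180)*1.8,(c["cy"]+f*q[1]/q[2]-120)*1.8))(E@np.r_[p,1])
for p in [(.649,-.2017,.05),(.649+.0245,-.2017,.05),(.649,-.2262,.05),(.649,-.1772,.05),(.6096,-.065,.096)]: print(p,pr(p))
E
```

```text
[ 0.6482 -0.2005  0.1078] [-3.134   0.0077  0.2935]
(0.649, -0.2017, 0.05) (np.float64(252.2010932002616), np.float64(163.99795246757822))
(0.6735, -0.2017, 0.05) (np.float64(267.9700335845004), np.float64(115.0653160837655))
(0.649, -0.2262, 0.05) (np.float64(302.341408242178), np.float64(178.3908491712362))
(0.649, -0.1772, 0.05) (np.float64(201.30501416087404), np.float64(149.38811191067828))
(0.6096, -0.065, 0.096) (np.float64(-118.64303467666257), np.float64(199.22939021481685))
```

View pics/c4.png

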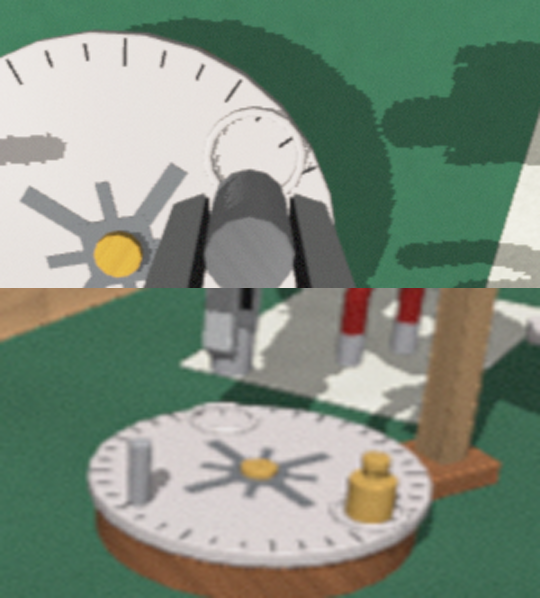

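The pad ring spans columns 205–306 with its top at row 106, about 3 mm further along tool x than I predicted. That agrees with the bung measurement (.6525, -.2022), so I'll aim there.

Request:
arm_command --pt "0.006 0 -0.02 0" --pt "0.006 0 -0.04 0" --pt "0.006 0 -0.055 0" --pt "0.006 0 -0.06 0" --pt "0.006 0 -0.06 0" --pt "0.006 0 -0.06 0"

```text
time: 12.85
tool_pos: [0.6538, -0.2024, 0.083]
ee_rot: [-3.141, 0.001, 0.292]
wrist_force: [-0.6, -0.1, -1.7]
width: 0.0286
finger_force: 30.0
```

Good in xy. I'll lower to about .0635 and feel for contact.

Request:
arm_command --pt "0 0 -0.01 0" --pt "0 0 -0.02 0" --pt "0 0 -0.029 0" --pt "0 0 -0.034 0" --pt "0 0 -0.037 0" --pt "0 0 -0.037 0"

```text
time: 13.35
tool_pos: [0.6536, -0.2024, 0.0642]
ee_rot: [-3.141, 0.001, 0.292]
wrist_force: [-0.2, 1.5, -2.8]
width: 0.0289
finger_force: 30.0
```

Request:
arm_command --pt "0 0 -0.002 0" --pt "0 0 -0.003 0" --pt "0 0 -0.003 0"

```text
time: 13.6
tool_pos: [0.6542, -0.2026, 0.0638]
ee_rot: [3.141, -0.0, 0.292]
wrist_force: [-0.7, 0.0, -2.0]
width: 0.0283
finger_force: 30.0
```

Request:
arm_command --pt "0 0 -0.002 0" --pt "0 0 -0.003 0" --pt "0 0 -0.003 0"

```text
time: 13.85
tool_pos: [0.6543, -0.2026, 0.0637]
ee_rot: [3.141, -0.001, 0.292]
wrist_force: [-2.6, 1.0, 5.5]
width: 0.0285
finger_force: 30.0
```

Request:
arm_command --pt "0 0 0 0" --pt "0 0 0 0" --pt "0 0 0 0" --pt "0 0 0 0" --claw 0.36

```text
time: 14.18
tool_pos: [0.6539, -0.2025, 0.0614]
ee_rot: [-3.141, 0.0, 0.292]
wrist_force: [0.3, -0.3, 0.0]
width: 0.0521
finger_force: 0.0
```

Request:
arm_command --pt "0 0 0.02 0" --pt "0 0 0.06 0" --pt "0 0 0.12 0" --pt "0 0 0.18 0" --pt "0 0 0.2 0" --pt "0 0 0.2 0"

```text
time: 14.68
tool_pos: [0.6562, -0.2034, 0.1674]
ee_rot: [3.136, -0.007, 0.292]
wrist_force: [0.8, -0.4, 0.0]
width: 0.0597
finger_force: 0.0
```

Request:
arm_command --pt "-0.01 0.05 0 0.05" --pt "-0.03 0.1 0 0.1" --pt "-0.05 0.16 0 0.16" --pt "-0.07 0.22 0 0.22" --pt "-0.088 0.275 0 0.28" --pt "-0.088 0.275 0 0.34" --pt "-0.088 0.275 0 0.4" --pt "-0.088 0.275 0 0.452" --claw 0.66

```text
time: 15.35
tool_pos: [0.6087, -0.0639, 0.1595]
ee_rot: [-3.138, 0.001, 1.246]
wrist_force: [0.6, 0.2, -0.3]
width: 0.0317
finger_force: 0.0
```

Request:
arm_command --pt "0 0 0 0" --pt "0 0 0 0"

```text
time: 15.52
tool_pos: [0.6092, -0.0648, 0.16]
ee_rot: [-3.139, 0.0, 1.236]
wrist_force: [-0.8, -0.4, 0.1]
width: 0.032
finger_force: 0.0
```

```bash
python3 - <<'E'
from h import *
from scipy.spatial.transform import Rotation as R
o=robot.get_obs();print(o["tool_pos"],o["ee_rot"])
w=robot.snapshot("wrist");s=robot.snapshot("side")
a=cv2.resize(w[100:350,120:520],(640,400),interpolation=cv2.INTER_CUBIC)
b=cv2.resize(s[100:220,280:472],(320,200),interpolation=cv2.INTER_CUBIC)
v=np.zeros((600,640,3),np.uint8);v[:400]=a;v[400:,:320]=b
cv2.imwrite("pics/c5.png",v[:,:,::-1])
c=robot.camera_info("wrist");f=200/np.tan(np.radians(c["vfov"]/2))
T=np.eye(4);T[:3,:3]=R.from_euler("xyz",o["ee_rot"]).as_matrix();T[:3,3]=o["tool_pos"];E=np.linalg.inv(T@c["T_tool_cam"])
pr=lambda p:(lambda q:((c["cx"]-f*q[0]/q[2]-120)*1.6,(c["cy"]+f*q[1]/q[2]-100)*1.6))(E@np.r_[p,1])
for p in [(.61,-.065,.096),(.62,-.065,.096),(.61,-.055,.096),(.61,-.065,.046),(.6524,-.2024,.091)]: print(p,pr(p))
E
```

```text
[ 0.6092 -0.0648  0.16  ] [-3.1385  0.0005  1.236 ]
(0.61, -0.065, 0.096) (np.float64(317.86425959997825), np.float64(174.53491715057405))
(0.62, -0.065, 0.096) (np.float64(335.5971318519467), np.float64(168.7055179866946))
(0.61, -0.055, 0.096) (np.float64(311.6527881009822), np.float64(157.62582135108062))
(0.61, -0.065, 0.046) (np.float64(318.0292009321765), np.float64(148.99337964437765))
(0.6524, -0.2024, 0.091) (np.float64(456.9917107925838), np.float64(351.09277280407827))
```

View pics/c5.png

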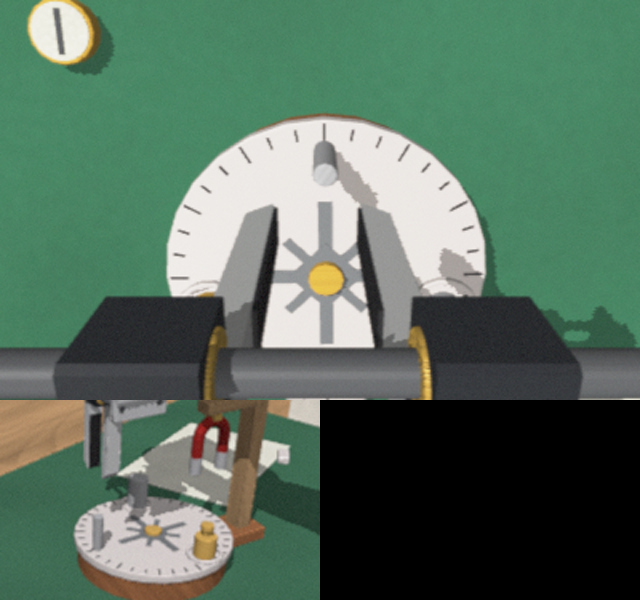

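The slug stands upright on its pad. The peg top is at (325,175), about 4 mm along +tool-y of the finger centre at 317. I'll shift by that, descend, and close loosely around the peg.

Request:
arm_command --pt "0.008 -0.003 -0.03 0" --pt "0.008 -0.003 -0.08 0" --pt "0.008 -0.003 -0.13 0" --pt "0.008 -0.003 -0.165 0" --pt "0.008 -0.003 -0.176 0" --pt "0.008 -0.003 -0.176 0" --pt "0.008 -0.003 -0.176 0"

```text
time: 16.2
tool_pos: [0.6143, -0.0667, 0.0745]
ee_rot: [3.141, -0.0, 1.238]
wrist_force: [-0.3, 0.5, 0.3]
width: 0.0319
finger_force: 0.0
```

Request:
arm_command --pt "0 0 0 0" --pt "0 0 0 0" --pt "0 0 0 0" --pt "0 0 0 0" --claw 0.79

```text
time: 16.53
tool_pos: [0.6147, -0.0666, 0.0752]
ee_rot: [3.139, -0.0, 1.239]
wrist_force: [0.0, -0.1, -0.3]
width: 0.0195
finger_force: 0.0
```

```bash
python3 - <<'E'
from h import *
o=robot.get_obs();p=o["tool_pos"];print(p,o["ee_rot"],o["width"],o["finger_force"],o["wrist_force"])
C=np.array([.5837,-.1512]);print(np.linalg.norm(p[:2]-C))
# smoothed arc, 12 calls of 8 rows, 70.8 -> -1.2 deg (+ 1 deg over)
N=80;t=np.arange(N+1)/N;s=t-np.sin(2*np.pi*t)/(2*np.pi)
s=.35*s+.65*t
th=np.radians(70.8-73*s);P=C+.09*np.c_[np.cos(th),np.sin(th)]
for k in range(0,N,8):
    print([[round(v,3) for v in (*((P[k+j]-P[k])/.5),0,np.degrees(th[k+j]-th[k])/120)] for j in (2,4,6,8)])
E
```

```text
[ 0.6147 -0.0666  0.0752] [ 3.1394 -0.0002  1.2387] 0.019461826787731652 0.0 [ 0.0094 -0.0587 -0.2915]
0.09004189690424237
[[np.float64(0.004), np.float64(-0.001), 0, np.float64(-0.01)], [np.float64(0.007), np.float64(-0.003), 0, np.float64(-0.02)], [np.float64(0.011), np.float64(-0.004), 0, np.float64(-0.03)], [np.float64(0.014), np.float64(-0.006), 0, np.float64(-0.041)]]
[[np.float64(0.004), np.float64(-0.002), 0, np.float64(-0.011)], [np.float64(0.008), np.float64(-0.004), 0, np.float64(-0.023)], [np.float64(0.012), np.float64(-0.006), 0, np.float64(-0.035)], [np.float64(0.016), np.float64(-0.008), 0, np.float64(-0.049)]]
[[np.float64(0.005), np.float64(-0.003), 0, np.float64(-0.014)], [np.float64(0.009), np.float64(-0.006), 0, np.float64(-0.029)], [np.float64(0.014), np.float64(-0.009), 0, np.float64(-0.044)], [np.float64(0.019), np.float64(-0.013), 0, np.float64(-0.061)]]
[[np.float64(0.005), np.float64(-0.004), 0, np.float64(-0.017)], [np.float64(0.01), np.float64(-0.008), 0, np.float64(-0.035)], [np.float64(0.015), np.float64(-0.013), 0, np.float64(-0.054)], [np.float64(0.021
[... 872 characters left out ...]
)], [np.float64(0.003), np.float64(-0.012), 0, np.float64(-0.032)], [np.float64(0.004), np.float64(-0.017), 0, np.float64(-0.047)], [np.float64(0.005), np.float64(-0.022), 0, np.float64(-0.061)]]
[[np.float64(0.001), np.float64(-0.005), 0, np.float64(-0.013)], [np.float64(0.001), np.float64(-0.01), 0, np.float64(-0.026)], [np.float64(0.002), np.float64(-0.014), 0, np.float64(-0.037)], [np.float64(0.002), np.float64(-0.018), 0, np.float64(-0.049)]]
[[np.float64(0.0), np.float64(-0.004), 0, np.float64(-0.011)], [np.float64(0.0), np.float64(-0.008), 0, np.float64(-0.021)], [np.float64(0.0), np.float64(-0.012), 0, np.float64(-0.031)], [np.float64(0.0), np.float64(-0.015), 0, np.float64(-0.041)]]
```

Request:
arm_command --pt "0.002 -0.001 0 -0.005" --pt "0.004 -0.001 0 -0.01" --pt "0.005 -0.002 0 -0.015" --pt "0.007 -0.003 0 -0.02" --pt "0.009 -0.003 0 -0.025" --pt "0.011 -0.004 0 -0.03" --pt "0.012 -0.005 0 -0.035" --pt "0.014 -0.006 0 -0.041" --claw 0.82

```text
time: 17.2
tool_pos: [0.6215, -0.0694, 0.0738]
ee_rot: [3.141, -0.001, 1.152]
wrist_force: [-1.3, 2.4, 0.6]
width: 0.0169
finger_force: 0.7
```

Request:
arm_command --pt "0.002 -0.001 0 -0.005" --pt "0.004 -0.002 0 -0.011" --pt "0.006 -0.003 0 -0.017" --pt "0.008 -0.004 0 -0.023" --pt "0.01 -0.005 0 -0.029" --pt "0.012 -0.006 0 -0.035" --pt "0.014 -0.007 0 -0.042" --pt "0.016 -0.008 0 -0.049"

```text
time: 17.87
tool_pos: [0.6291, -0.0737, 0.074]
ee_rot: [3.141, 0.0, 1.049]
wrist_force: [0.3, 0.8, -0.1]
width: 0.0169
finger_force: 0.1
```

Request:
arm_command --pt "0.003 -0.001 0 -0.007" --pt "0.005 -0.003 0 -0.014" --pt "0.007 -0.004 0 -0.021" --pt "0.009 -0.006 0 -0.029" --pt "0.012 -0.007 0 -0.036" --pt "0.014 -0.009 0 -0.044" --pt "0.017 -0.011 0 -0.052" --pt "0.019 -0.013 0 -0.061"

```text
time: 18.53
tool_pos: [0.6387, -0.0801, 0.074]
ee_rot: [3.141, -0.0, 0.921]
wrist_force: [0.1, 0.2, 0.2]
width: 0.0166
finger_force: 0.1
```

Request:
arm_command --pt "0.003 -0.002 0 -0.008" --pt "0.005 -0.004 0 -0.017" --pt "0.008 -0.006 0 -0.026" --pt "0.01 -0.008 0 -0.035" --pt "0.013 -0.01 0 -0.044" --pt "0.015 -0.013 0 -0.054" --pt "0.018 -0.015 0 -0.063" --pt "0.021 -0.018 0 -0.073"

```text
time: 19.2
tool_pos: [0.6491, -0.0892, 0.074]
ee_rot: [3.142, 0.0, 0.768]
wrist_force: [-1.0, 0.7, -0.6]
width: 0.0169
finger_force: 0.1
```

Request:
arm_command --pt "0.003 -0.002 0 -0.01" --pt "0.005 -0.005 0 -0.02" --pt "0.008 -0.008 0 -0.03" --pt "0.01 -0.011 0 -0.04" --pt "0.013 -0.014 0 -0.05" --pt "0.015 -0.017 0 -0.06" --pt "0.017 -0.02 0 -0.07" --pt "0.019 -0.024 0 -0.081"

```text
time: 19.87
tool_pos: [0.6587, -0.101, 0.074]
ee_rot: [3.142, -0.0, 0.598]
wrist_force: [-0.7, -0.4, 0.1]
width: 0.0169
finger_force: 0.1
```

Request:
arm_command --pt "0.002 -0.003 0 -0.01" --pt "0.004 -0.006 0 -0.021" --pt "0.006 -0.01 0 -0.031" --pt "0.008 -0.013 0 -0.041" --pt "0.01 -0.016 0 -0.051" --pt "0.012 -0.02 0 -0.061" --pt "0.014 -0.023 0 -0.071" --pt "0.015 -0.026 0 -0.081"

```text
time: 20.53
tool_pos: [0.6662, -0.1142, 0.074]
ee_rot: [3.141, -0.0, 0.428]
wrist_force: [0.5, 0.5, -0.9]
width: 0.0168
finger_force: 0.1
```

Request:
arm_command --pt "0.002 -0.003 0 -0.01" --pt "0.003 -0.007 0 -0.019" --pt "0.004 -0.01 0 -0.029" --pt "0.005 -0.013 0 -0.038" --pt "0.007 -0.016 0 -0.047" --pt "0.008 -0.02 0 -0.056" --pt "0.009 -0.023 0 -0.065" --pt "0.01 -0.026 0 -0.073"

```text
time: 21.2
tool_pos: [0.6711, -0.1272, 0.074]
ee_rot: [3.141, 0.0, 0.276]
wrist_force: [-1.2, 0.2, -0.7]
width: 0.0166
finger_force: 0.1
```

Request:
arm_command --pt "0.001 -0.003 0 -0.008" --pt "0.002 -0.006 0 -0.016" --pt "0.002 -0.009 0 -0.024" --pt "0.003 -0.012 0 -0.032" --pt "0.004 -0.014 0 -0.04" --pt "0.004 -0.017 0 -0.047" --pt "0.005 -0.02 0 -0.054" --pt "0.005 -0.022 0 -0.061"

```text
time: 21.87
tool_pos: [0.6736, -0.1383, 0.074]
ee_rot: [3.141, -0.0, 0.148]
wrist_force: [0.8, -0.7, -0.1]
width: 0.0169
finger_force: 0.1
```

```bash
python3 - <<'E'
from h import *
o=robot.get_obs();p=o["tool_pos"];print(p,o["ee_rot"],o["width"],o["wrist_force"])
C=np.array([.5837,-.1512]);d=p[:2]-C;print(np.linalg.norm(d),np.degrees(np.arctan2(d[1],d[0])))
e=np.radians(-1.2);print(C+.09*np.array([np.cos(e),np.sin(e)])-p[:2])
E
```

```text
[ 0.6736 -0.1383  0.074 ] [ 3.1413 -0.0001  0.1482] 0.016947984505267074 [ 0.7895 -0.6991 -0.0762]
0.09082524234223253 8.185561108119234
[ 0.0001 -0.0148]
```

Request:
arm_command --pt "0 -0.002 0 -0.006" --pt "0 -0.004 0 -0.012" --pt "0 -0.006 0 -0.018" --pt "0 -0.008 0 -0.024" --pt "0 -0.01 0 -0.029" --pt "0 -0.012 0 -0.034" --pt "0 -0.014 0 -0.039" --pt "0 -0.016 0 -0.044"

```text
time: 22.53
tool_pos: [0.6735, -0.1437, 0.074]
ee_rot: [-3.138, 0.0, 0.058]
wrist_force: [0.2, 5.9, 0.6]
width: 0.0173
finger_force: 3.0
```

Request:
arm_command --pt "0 -0.002 0 -0.005" --pt "0 -0.004 0 -0.01" --pt "0 -0.006 0 -0.015" --pt "0 -0.008 0 -0.02" --pt "0 -0.01 0 -0.025" --pt "0 -0.012 0 -0.03" --pt "0 -0.014 0 -0.035" --pt "0 -0.014 0 -0.035"

```text
time: 23.2
tool_pos: [0.6732, -0.1538, 0.0739]
ee_rot: [3.141, 0.001, -0.017]
wrist_force: [1.1, 0.9, 0.1]
width: 0.017
finger_force: 0.0
```

Request:
arm_command --pt "0 0 0 0" --pt "0 0 0 0" --pt "0 0 0 0" --pt "0 0 0 0"

```text
time: 23.53
tool_pos: [0.6734, -0.1531, 0.074]
ee_rot: [3.141, 0.0, -0.016]
wrist_force: [-0.1, 0.2, -0.6]
width: 0.0171
finger_force: 0.0
```

Request:
arm_command --pt "0 0 0 0" --pt "0 0 0 0" --pt "0 0 0 0" --pt "0 0 0 0" --claw 0.6

```text
time: 23.87
tool_pos: [0.6735, -0.153, 0.074]
ee_rot: [3.141, 0.0, -0.016]
wrist_force: [-0.2, -0.2, -0.2]
width: 0.037
finger_force: 0.0
```

Request:
arm_command --pt "0 0 0.03 0" --pt "0 0 0.08 0" --pt "0 0 0.14 0" --pt "0 0 0.2 0" --pt "0 0 0.25 0" --pt "0 0 0.25 0" --pt "0 0.05 0.25 0" --pt "0 0.1 0.25 0"

```text
time: 24.53
tool_pos: [0.6735, -0.1039, 0.1987]
ee_rot: [3.141, -0.0, -0.019]
wrist_force: [-0.4, -0.6, 0.2]
width: 0.0375
finger_force: 0.0
```

Request:
arm_command --pt "0 0.08 0.04 0" --pt "0 0.15 0.04 0" --pt "0 0.22 0.04 0" --pt "0 0.25 0.04 0" --pt "0 0.25 0.04 0" --pt "0 0.25 0.04 0"

```text
time: 25.03
tool_pos: [0.6732, 0.0218, 0.218]
ee_rot: [3.14, 0.001, -0.015]
wrist_force: [0.4, -0.8, -0.8]
width: 0.0371
finger_force: 0.0
```

```bash
python3 - <<'E'
from h import *
o=robot.get_obs();print(o["tool_pos"],o["wrist_force"])
t=robot.snapshot("top");s=robot.snapshot("side")
a=cv2.resize(t[140:250,350:520],(617,400),interpolation=cv2.INTER_CUBIC)
b=cv2.resize(s[90:340,200:460],None,fx=1,fy=1)
v=np.zeros((600,800,3),np.uint8);v[:400,:617]=a
q=cv2.resize(s[130:220,310:440],(289,200));v[400:,:289]=q
q=cv2.resize(s[220:320,220:360],(280,200));v[400:,289:569]=q
q=cv2.resize(t[165:285,205:335],(217,200));v[400:,569:786]=q
cv2.imwrite("pics/c6.png",v[:,:,::-1])
E
```

```text
[0.6732 0.0218 0.218 ] [ 0.4258 -0.8312 -0.8085]
```

View pics/c6.png

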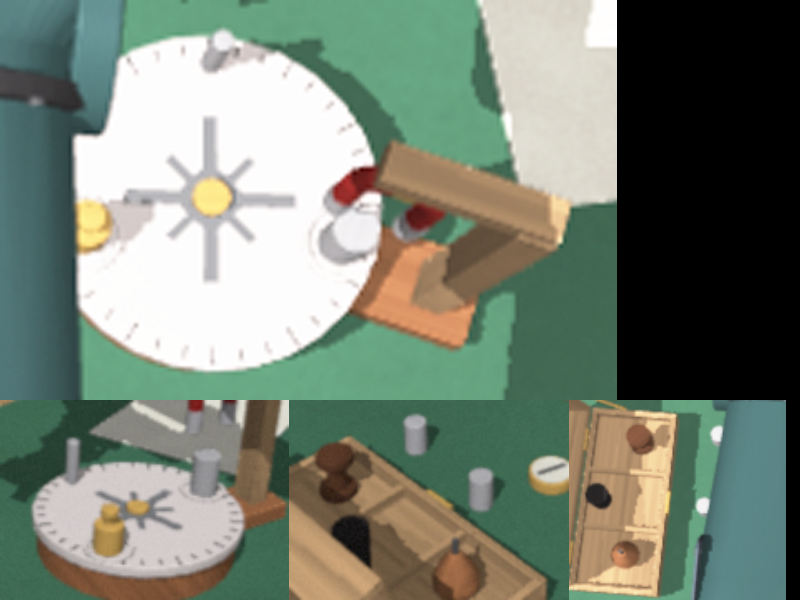

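The slug stands at (352,232) under the magnet, the weight is upright on its pad, the bung is upright in the middle bay, and nothing else has moved. I'll do a quick angle check before handing in.

```bash
python3 - <<'E'
from h import *
g=lambda x,y,z:at("top",(350+x/3.63,140+y/3.64),z)
p=g(222,42,.096);h=g(212,197,.052);s=g(358,229,.091);d=p-h
a=np.degrees(np.arctan2(d[1],d[0]));print(p,h,s,a,s-h)
if abs(a+1.2)<3.5: print(robot.close_job())
E
```

```text
[ 0.6704 -0.1511] [ 0.5818 -0.1517] [ 0.5547 -0.2332] 0.37740566893994354 [-0.0271 -0.0815]
the job is handed in; nothing more can be done
None
```

The swap is done and the job is handed in, with no verdict returned: my last pictures show the slug on its pad under the magnet, the rose one click clockwise, the bung upright in the freed bay, and the weight, top, spool and compass in place.

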